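Set out the seasonings between the two canisters

ROBOT

A 6-joint arm with a two-finger parallel gripper is mounted at the origin on a cart in front of the work surface, level with it; the furniture and walls round the work are solid. World frame = base frame: x ahead of the robot, y to its left, z up, the work surface at z = 0. Lengths are in m, angles in rad, forces in N, time in s.
With the tool pointing down it reaches from about 0.35 to 0.775 m from the base axis. Payload 5.5 kg.
Tool frame: the origin (TCP) lies at the very end of the fingers, on their centre line; the grasp point (between the pads) lies 19 mm behind it; z points along the fingers, y is the line along which they close (so a half turn about z gives the same grasp; the last joint's range is limited). The gripper opens to 85 mm and grips with 20 to 120 N. Pads are 22 mm wide; open, the fingers measure 114 mm over their backs; the gripper's body (76 mm by 85 mm) begins 54 mm behind the grasp point. The pads swing forward as they close: fully open they stand 13 mm farther back than shut.
Start: joints at [-1.381, 0.313, 0.046, 1.304, 0, 1.431], TCP at [0.186, -0.544, 0.231] pointing down, gripper open.
Joint ranges: [-2.76, 2.76], [-0.86, 1.69], [-1.03, 1.26], [-2.2, 2.34], [-1.47, 1.5], [-3.14, 3.14]. Speed limits (rad/s): [2.57, 2.57, 3.14, 3.14, 3.14, 3.14].

INTERFACE

Orientations are given as a rotation vector (axis times angle).
In Python, from bench import robot, cams gives the robot as it stands.
- The arm moves only by the tool send_rows, never from a script. Its argument "increments" is a list of rows, each a list of 7 numbers: the shift along the world's x, y, z in cm, then the turn, a rotation vector about the world's x, y, z in degrees, then the opening, from -1 (shut) to 1 (fully open). In form: [[tx, ty, tz, rx, ry, rz, fingers], ...]. A call has 1 to 5 rows; each row is the pose to reach, as a shift and turn from the pose commanded when the call began; what a row does not reach only later rows make up. A row lasts 1/8 s, in which the tool goes at most 62.5 mm and 10.7 degrees, less where a joint would pass 70% of its speed; a pose out of reach is approached as far as the arm can. A call with a gripper value outside its range is refused whole. The fingers move at their own pace and stop on an object; the grip force is fixed at half the most. Time passes only in rows, so rows that repeat a pose let the fingers close. It gives the time, the measured TCP pose, the force, the opening and the grip force at its end, in the units of the state.
- robot.observe(): the state, without advancing time (a new reading comes with each control period).
- cams.get_image(name): name is "scene" or "top" or "wrist"; returns (picture, depth): 480x640x3 uint8, blue, green, red; 480x640 float32, m along the optical axis (not along the pixel's ray), 0 where there is no reading.
- cams.get_calibration(name): a dict with "vfov" (degrees; the focal length in pixels is half the picture's height over the tangent of half this angle, whatever the lens; pixels are square), "cx", "cy" (the principal point, pixels), "R" (3x3) and "t" (3): a world point X has camera coordinates R X + t. Camera axes: x right, y down, z forward; pixel columns grow to the right and rows downward; lengths in m; the calibration is good to about 2 mm. The wrist camera is an equidistant fisheye: a pixel r from the principal point sees the ray r / f radians off the axis. A picture is of the moment at which its call begins: read the wrist's pose just before it. get_calibration takes no time and is no camera call; for the wrist camera it gives the pose at the moment of the call.
- robot.job_done(): hands the job in; it is judged then, once.
Trained networks look in the newest picture that a camera, given by its name, has taken for a name from the list of things; names that differ only in an ending like _2 or _b are one class to them, and where a whole thing is asked for, a point or a joint stands for the part that bears it (a point fixed in the world has none). Each returns a list of dicts, best first, with "score" (0 to 1); they miss things now and then, are a little off and sometimes report something else, mostly with a low value. They report only what shows in the picture. A call takes as long as a camera call. They do not tell look-alikes from the thing itself.
- cams.regions_of(camera, label): "pixels" (480x640 bool, what is visible of it) and "box" ([left, top, right, bottom] in pixels, round what is visible of it).
- cams.landmark_of(camera, label): "xy" ([column, row] in pixels: a listed point, or the origin of a listed thing).
The state is a dict: "time_s": time; "joint_pos": joint angles; "joint_vel": joint speeds; "joint_torque": joint torques, N m; "position": TCP position; "eef_rot": TCP orientation; "wrist_force": force on the tool from outside, world axes, zero at the start; "torque": the same for the moment, N m; "finger_gap": opening from 0.0 (shut) to 1.0 (fully open); "gripper_force": force on a finger pad.
Only numpy, scipy, OpenCV 4.12 (cv2) and the standard library are available. Lean on these libraries where they do the work, as an engineer would, in place of code of your own. Each camera call takes 0.05 s, during which the arm holds its last target. There are 200 camera calls.

TASK

Set out the seasonings on the row of three cork coasters, each standing upright in the middle of its coaster: the pepper mill on the coaster next to the white canister, the squat red-lidded jar on the coaster next to the green-lidded canister, and the yellow-lidded jar on the coaster between them. Then stand the slim spice jar upright on top of the yellow-lidded jar, centred on its lid. Leave the steel jigger standing where it is.

Things in the scene. Friction and masses are not known exactly. Their poses are not given: they have to be found in the camera images.
- mill_center (a point): brown wooden pepper mill, standing, round, 58 mm across at the foot, 170 mm tall, a little metal knob on top; loose, 0.13 to 0.25 kg. Point on its axis, half-way up (85 mm above its foot); z up along the axis. Being tall, it is best gripped by its round wooden head, 49 mm wide, 125 to 155 mm above the foot; a grip lower down brings the gripper's body onto its top.
- yellow_jar_center (a point): squat jar with a flat yellow lid and pale orange contents, round, 64 mm across, 94 mm tall; loose, 0.3 to 0.6 kg. Point on its axis, half-way up (47 mm above its foot); z up. Best gripped 10 to 20 mm above this point, to keep the gripper's body off the lid.
- red_jar_center (a point): squat jar with a red lid and a green label, round, 66 mm across, 100 mm tall; loose, 0.3 to 0.6 kg. Point on its axis, half-way up (50 mm above its foot); z up. Best gripped 10 to 20 mm above this point, to keep the gripper's body off the lid.
- spice_jar_center (a point): slim clear spice jar with a red cap and a brown label, round, 45 mm across, 106 mm tall; loose, about 0.11 kg. Point on its axis, half-way up (53 mm above its foot); z up. Best gripped 10 to 20 mm above this point, to keep the gripper's body off the lid.
- jigger_center (a point): steel hourglass-shaped bar measure, 45 mm across, 96 mm tall, standing loose among the things to be moved; it must stay where it is. Point on its axis, half-way up (48 mm); z up. Beware of the wall cabinet above the back right of the worktop: underside at z = 0.48, over x beyond 0.58 and y from -0.47 to 0.11.
- coaster_mid: round cork coaster, 96 mm across, 8 mm thick, the middle one of the row of three. Its y axis runs along the row, towards the left coaster. The coasters' centres are about 116 mm apart. Fixed to the worktop; origin at the centre of its underside, z up.
- coaster_left: round cork coaster, 96 mm across, 8 mm thick, the left one of the row as the robot sees it. Fixed to the worktop; origin at the centre of its underside, z up.
- coaster_right: round cork coaster, 96 mm across, 8 mm thick, the right one of the row as the robot sees it. Fixed to the worktop; origin at the centre of its underside, z up.
- white_canister: white canister with a white knobbed lid, 97 mm across, 150 mm tall. It stands at one end of the row of coasters, left or right, about 104 mm from the end coaster, centre to centre. Fixed to the worktop; origin at the centre of its underside, z up.
- green_canister: canister with a green lid, 96 mm across, 121 mm tall. It stands at the other end of the row, about 104 mm from the end coaster, centre to centre. Fixed to the worktop; origin at the centre of its underside, z up.
Things that resemble listed ones, but are neither listed nor needed, are in the scene too. Leave any blue look-alike of the part that bears yellow_jar_center alone.

How it is judged:
By the outcome, as a careful person would: the job done as asked, in the order asked, and still so for the second after the job is handed in, with the robot touching nothing.
It also fails if it takes over 112 s, if anything falls off the work surface, if the arm or the gripper's body presses on something with over 40 N, if the wrist force passes 120 N, or if a joint passes its speed limit or range.

## Working session

There is one attempt and no reset: what is moved stays moved. The work goes in short steps, Python scripts to look and compute and a tool call to move; the robot and the scene stay as the last step left them, time stands still between calls to the robot, and variables do not carry over. Pictures are saved under pics/ and viewed, at most 14 in all, crops included, and the job is handed in when it is done.

Besides the shell and the picture viewer there is one more tool, called by a JSON object that holds its "api" and its "payload", one argument or row to a line. send_rows: Moves the arm, as the interface text tells. Its arguments: {"type":"object","properties":{"increments":{"type":"array","items":{"type":"array","items":{"type":"number"}}}},"required":["increments"]}

```bash
mkdir -p pics; cat > h.py <<'E'
import numpy as np, cv2
from bench import robot, cams
def ray(cal,px):
    f=240/np.tan(np.radians(cal["vfov"])/2); return f
def snap(name,out=None):
    im,d=cams.get_image(name)
    if out: cv2.imwrite("pics/"+out,im)
    return im,d,cams.get_calibration(name)
def cloud(d,cal):
    f=240/np.tan(np.radians(cal["vfov"])/2)
    v,u=np.mgrid[0:480,0:640]
    c=np.stack([(u-cal["cx"])/f*d,(v-cal["cy"])/f*d,d],-1)
    return (c-np.array(cal["t"]).ravel())@np.array(cal["R"])  # R^T (c-t)
def project(cal,X):
    c=np.array(cal["R"])@np.array(X)+np.array(cal["t"]).ravel()
    f=240/np.tan(np.radians(cal["vfov"])/2)
    return c[:2]/c[2]*f+[cal["cx"],cal["cy"]]
E
cat > m.py <<'E'
from h import *
L=["mill_center","yellow_jar_center","red_jar_center","spice_jar_center","jigger_center","coaster_mid","white_canister","green_canister"]
for cam in ["top","scene"]:
    im,d,cal=snap(cam,cam+"0.png"); P=cloud(d,cal)
    np.savez(cam+"0.npz",im=im,d=d)
    print(cam,np.round(-np.array(cal["R"]).T@np.array(cal["t"]).ravel(),3),cal["vfov"])
    for l in L:
        for r in cams.regions_of(cam,l)[:4]:
            m=np.array(r["pixels"])&(d>0); p=P[m]
            if len(p)<5: continue
            zt=np.percentile(p[:,2],97); t=p[p[:,2]>zt-.012]
            print(l,round(r["score"],2),np.round(r["box"]).astype(int),"ztop %.3f"%zt,"topmid",np.round((np.percentile(t,2,0)+np.percentile(t,98,0))[:2]/2,3),"ext",np.round(np.ptp(t,0)[:2],3))
E
python3 m.py
```

```text
top [0.366 0.021 1.277] 54.29769650257456
mill_center 0.81 [449 204 483 231] ztop 0.161 topmid [ 0.519 -0.364] ext [0.042 0.039]
yellow_jar_center 0.84 [335 262 362 290] ztop 0.096 topmid [ 0.373 -0.056] ext [0.061 0.061]
yellow_jar_center 0.76 [445 253 476 276] ztop 0.096 topmid [ 0.405 -0.357] ext [0.062 0.062]
red_jar_center 0.64 [387 257 417 283] ztop 0.102 topmid [ 0.39  -0.196] ext [0.061 0.064]
spice_jar_center 0.67 [383 205 407 225] ztop 0.108 topmid [ 0.526 -0.186] ext [0.043 0.042]
jigger_center 0.69 [416 229 435 248] ztop 0.096 topmid [ 0.47  -0.268] ext [0.042 0.044]
coaster_mid 0.72 [246 231 282 264] ztop 0.012 topmid [0.461 0.165] ext [0.091 0.093]
white_canister 0.79 [327 205 364 248] ztop 0.143 topmid [ 0.505 -0.049] ext [0.092 0.094]
green_canister 0.68 [444 249 477 275] ztop 0.096 topmid [ 0.405 -0.357] ext [0.062 0.062]
green_canister 0.64 [324 205 363 248] ztop 0.143 topmid [ 0.505 -0.048] ext [0.092 0.094]
green_canister 0.59 [150 238 202 279] ztop 0.123 topmid [0.423 0.379] ext [0.094 0.096]
scene [0.021 0.463 0.728] 57.95347660217896
mill_center 0.6 [398 126 42
[... 157 characters left out ...]
 0.15 [250 284 292 324] ztop 0.011 topmid [0.462 0.169] ext [0.1   0.096]
yellow_jar_center 0.95 [364 232 394 280] ztop 0.095 topmid [ 0.371 -0.051] ext [0.064 0.061]
red_jar_center 0.73 [394 193 422 239] ztop 0.100 topmid [ 0.395 -0.19 ] ext [0.048 0.063]
spice_jar_center 0.96 [354 172 371 212] ztop 0.107 topmid [ 0.525 -0.181] ext [0.043 0.04 ]
jigger_center 0.97 [393 167 416 210] ztop 0.096 topmid [ 0.469 -0.265] ext [0.074 0.11 ]
coaster_mid 0.91 [249 283 292 326] ztop 0.011 topmid [0.462 0.168] ext [0.095 0.094]
white_canister 0.97 [310 183 352 255] ztop 0.137 topmid [ 0.503 -0.041] ext [0.097 0.091]
green_canister 0.59 [146 331 220 413] ztop 0.123 topmid [0.42  0.383] ext [0.097 0.096]
```

```bash
python3 - <<'E'
import cv2
a=cv2.imread("pics/top0.png")[170:310,130:510]; cv2.imwrite("pics/topc.png",cv2.resize(a,None,fx=2.1,fy=2.1,interpolation=cv2.INTER_CUBIC))
b=cv2.imread("pics/scene0.png")[90:430,120:470]; cv2.imwrite("pics/scenec.png",cv2.resize(b,None,fx=1.7,fy=1.7,interpolation=cv2.INTER_CUBIC))
E
```

```text
(no output)
```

View pics/topc.png

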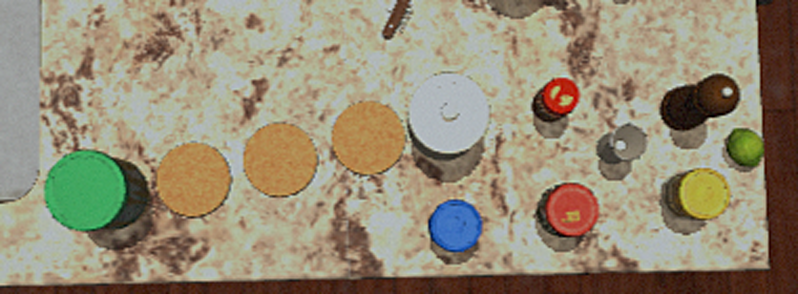

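View pics/scenec.png

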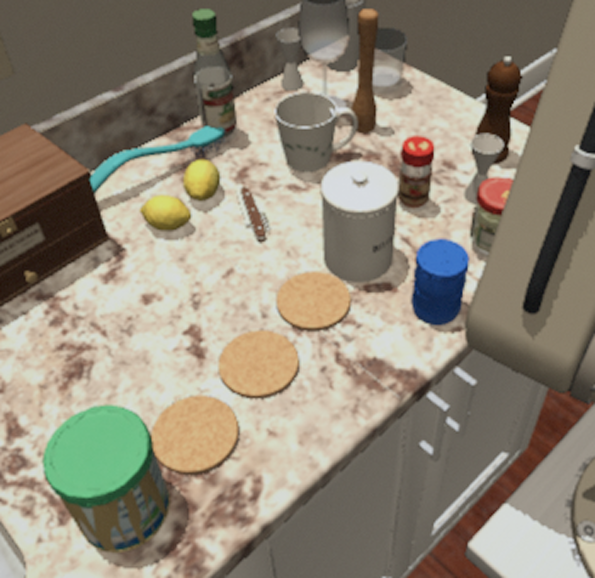

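```bash
cat > f.py <<'E'
from h import *
from scipy.optimize import least_squares
def fit(p,r=None):
    # circle fit to outline of xy points
    h=cv2.convexHull((p[:,:2]*1e4).astype(np.int32))[:,0]/1e4
    c,R=cv2.minEnclosingCircle((p[:,:2]*1e3).astype(np.float32)); 
    return np.round(np.array(c)/1e3,4),round(R,1),np.round(p[:,:2].mean(0),4)
def tops(P,c,zlo,zhi,rad=.06):
    m=(np.hypot(P[...,0]-c[0],P[...,1]-c[1])<rad)&(P[...,2]>zlo)&(P[...,2]<zhi); return P[m]
E
python3 - <<'E'
from f import *
for cam in ["top","scene"]:
    d=np.load(cam+"0.npz")["d"]; P=cloud(d,cams.get_calibration(cam)); P[d==0]=9
    for n,c,zl,zh in [("yellow",(.405,-.357),.088,.104),("red",(.39,-.196),.094,.11),("spice",(.526,-.186),.1,.115),("jig",(.469,-.267),.088,.103),("millhead",(.519,-.364),.125,.2),("knob",(.519,-.364),.158,.2),("mid",(.462,.167),.005,.02),("left",(.44,.279),.005,.02),("right",(.486,.052),.005,.02),("white",(.505,-.048),.12,.143),("green",(.423,.379),.115,.13),("blue",(.373,-.056),.088,.104),("lime",(.46,-.4),.02,.07)]:
        p=tops(P,c,zl,zh,.04 if n=="lime" else .055); 
        if len(p)>5: print(cam,n,len(p),*fit(p),np.round(np.median(p[:,2]),4))
s=robot.observe()
for k in("time_s","position","eef_rot","finger_gap"): print(k,s[k])
c=cams.get_calibration("wrist"); print(c["vfov"],np.round(c["R"],3),-np.array(c["R"]).T@np.array(c["t"]).ravel())
E
```

```text
top yellow 457 [ 0.4045 -0.3584] 31.9 [ 0.405  -0.3579] 0.0921
top red 486 [ 0.3893 -0.1966] 32.5 [ 0.3891 -0.1959] 0.0981
top spice 234 [ 0.5261 -0.1869] 22.6 [ 0.5264 -0.1864] 0.1051
top jig 68 [ 0.4697 -0.2688] 22.6 [ 0.4711 -0.2723] 0.0936
top millhead 333 [ 0.5187 -0.3648] 25.2 [ 0.5171 -0.3608] 0.1515
top knob 39 [ 0.5176 -0.3648] 13.4 [ 0.5174 -0.365 ] 0.1641
top mid 758 [0.4628 0.164 ] 48.5 [0.4635 0.1636] 0.0075
top left 756 [0.4387 0.2791] 51.2 [0.4404 0.2753] 0.0079
top right 774 [0.4851 0.0524] 52.5 [0.4896 0.0494] 0.0077
top white 1137 [ 0.505  -0.0489] 48.4 [ 0.5042 -0.0486] 0.1323
top green 1162 [0.4238 0.3796] 48.4 [0.4236 0.3796] 0.1192
top blue 468 [ 0.3731 -0.056 ] 31.3 [ 0.3729 -0.0562] 0.0922
top lime 172 [ 0.4659 -0.4285] 24.1 [ 0.4649 -0.4252] 0.0359
scene red 302 [ 0.3921 -0.1909] 32.6 [ 0.3971 -0.1868] 0.0987
scene spice 196 [ 0.526  -0.1839] 22.6 [ 0.5251 -0.1814] 0.1057
scene jig 113 [ 0.4695 -0.2659] 23.9 [ 0.4715 -0.2681] 0.0932
scene millhead 326 [ 0.5188 -0.3604] 24.8 [ 0.5135 -0.3512] 0.1467
scene knob 25 [ 0.5184 -0.3573] 11.5 [ 0.5186 -0.3596] 0.1647
scene mid 1446 [0.463  0.1666] 48.8 [0.4615 0.1686] 0.0084
scene left 1820 [0.4394 0.2787] 48.3 [0.4378 0.2801] 0.0084
scene right 1188 [0.4895 0.049 ] 51.8 [0.4882 0.0526] 0.0083
scene white 1148 [ 0.5044 -0.0463] 50.0 [ 0.4982 -0.039 ] 0.1329
scene green 2755 [0.4227 0.3823] 48.6 [0.4202 0.384 ] 0.1207
scene blue 580 [ 0.372  -0.0542] 32.7 [ 0.3714 -0.0514] 0.093
time_s 0.9
position [ 0.18620386 -0.54407483  0.2313651 ]
eef_rot [ 3.09879577e+00  5.15569211e-01 -1.52483955e-05]
finger_gap 1.0030704738913399
65.70646984690485 [[ 0.324 -0.946 -0.   ]
 [-0.9   -0.308  0.31 ]
 [-0.293 -0.1   -0.951]] [ 0.26008343 -0.51730045  0.37401995]
```

{"api": "send_rows", "payload": {
  "increments": [
    [4, 2.2, 0, 0, 0, 10, 1],
    [8, 4.4, 0, 0, 0, 20, 1],
    [12, 6.6, 0, 0, 0, 30, 1],
    [16, 8.8, 0, 0, 0, 40, 1],
    [20, 11, 0, 0, 0, 50, 1]
  ]
}}

```text
time_s: 1.52
position: [0.3875, -0.4333, 0.2314]
eef_rot: [2.585, 1.784, 0.0]
wrist_force: [0.1, -0.5, -0.1]
finger_gap: 0.999
gripper_force: 0.0
```

```bash
python3 - <<'E'
from f import *
for cam in ["top","scene"]:
    d=np.load(cam+"0.npz")["d"]; P=cloud(d,cams.get_calibration(cam)); P[d==0]=9
    print(cam,"cols y -.44..-.1")
    for x in np.arange(.46,.70,.03):
        print(round(x,2),[int(1000*max([0]+list(P[(abs(P[...,0]-x)<.015)&(abs(P[...,1]-y)<.015)][:,2]))) for y in np.arange(-.44,-.08,.03)])
s=robot.observe(); print(s["position"],s["eef_rot"],s["time_s"])
E
```

```text
top cols y -.44..-.1
0.46 [47, 42, 4, 4, 4, 99, 97, 5, 6, 4, 4, 3]
0.49 [43, 43, 157, 157, 5, 97, 97, 4, 97, 54, 4, 131]
0.52 [3, 0, 169, 173, 15, 4, 4, 6, 108, 109, 3, 127]
0.55 [2, 7, 152, 153, 4, 5, 4, 4, 110, 109, 3, 6]
0.58 [5, 688, 6, 4, 3, 4, 5, 5, 5, 5, 3, 4]
0.61 [659, 702, 746, 788, 834, 863, 864, 865, 865, 866, 867, 867]
0.64 [7, 4, 5, 5, 4, 4, 5, 4, 5, 5, 7, 5]
0.67 [5, 6, 6, 4, 5, 5, 5, 7, 86, 95, 98, 97]
scene cols y -.44..-.1
0.46 [0, 0, 0, 1, 1, 97, 97, 97, 2, 3, 2, 2]
0.49 [1, 1, 154, 156, 2, 96, 97, 2, 93, 93, 3, 2]
0.52 [3, 2, 167, 169, 49, 2, 2, 2, 108, 109, 2, 0]
0.55 [2, 0, 1, 152, 2, 2, 2, 0, 107, 107, 0, 0]
0.58 [0, 3, 2, 2, 2, 2, 0, 3, 2, 0, 0, 0]
0.61 [1, 3, 2, 1, 2, 0, 1, 2, 3, 466, 473, 480]
0.64 [2, 2, 2, 2, 3, 1, 2, 3, 2, 0, 0, 3]
0.67 [1, 2, 2, 3, 2, 2, 3, 3, 85, 96, 96, 96]
[ 0.38746152 -0.43331171  0.23144545] [2.58527014e+00 1.78404872e+00 3.27003485e-05] 1.525
```

{"api": "send_rows", "payload": {
  "increments": [
    [4, 2.2, -0.5, 0, 0, 10, 1],
    [8, 4.4, -1, 0, 0, 20, 1],
    [11, 6, -1.5, 0, 0, 30, 1],
    [13.2, 7.15, -2, 0, 0, 32, 1],
    [13.2, 7.15, -2, 0, 0, 32, 1]
  ]
}}

```text
time_s: 2.15
position: [0.5193, -0.3613, 0.2105]
eef_rot: [-1.997, -2.424, -0.0]
wrist_force: [-1.2, 0.7, 0.8]
finger_gap: 1.003
gripper_force: 0.0
```

```bash
cat > w.py <<'E'
from h import *
import sys
def wcloud(d,cal):
    f=240/np.tan(np.radians(cal["vfov"])/2)
    v,u=np.mgrid[0:480,0:640]; a=u-cal["cx"]; b=v-cal["cy"]; r=np.hypot(a,b)+1e-9; th=r/f
    k=np.tan(th)/r
    c=np.stack([a*k*d,b*k*d,d],-1); P=(c-np.array(cal["t"]).ravel())@np.array(cal["R"]); P[d==0]=9; return P
def wlook(zlo,zhi,c,rad,out=None):
    cal=cams.get_calibration("wrist"); im,d=cams.get_image("wrist")
    if out: cv2.imwrite("pics/"+out,im)
    P=wcloud(d,cal)
    m=(np.hypot(P[...,0]-c[0],P[...,1]-c[1])<rad)&(P[...,2]>zlo)&(P[...,2]<zhi); p=P[m]
    if len(p)<5: print("none"); return
    q,R=cv2.minEnclosingCircle((p[:,:2]*1e3).astype(np.float32))
    print(len(p),"enc",np.round(q,1),round(R,1),"mean",np.round(p[:,:2].mean(0)*1e3,1),"mid",np.round((np.percentile(p,1,0)+np.percentile(p,99,0))[:2]*500,1),"z",np.percentile(p[:,2],[5,50,95]).round(3))
E
python3 - <<'E'
from w import *
wlook(.163,.2,(.518,-.362),.03,"w1.png")
wlook(.135,.158,(.518,-.362),.04)
s=robot.observe(); print(s["position"],s["eef_rot"])
E
```

```text
374 enc [ 518.  -362.7] 6.2 mean [ 517.7 -361.7] mid [ 517.9 -362.3] z [0.165 0.169 0.17 ]
4072 enc [ 517.7 -362.7] 25.4 mean [ 516.7 -355.8] mid [ 517.7 -359.7] z [0.141 0.152 0.158]
[ 0.51799173 -0.36252175  0.21119419] [-2.00025848e+00 -2.42195185e+00  4.45965556e-04]
```

View pics/w1.png

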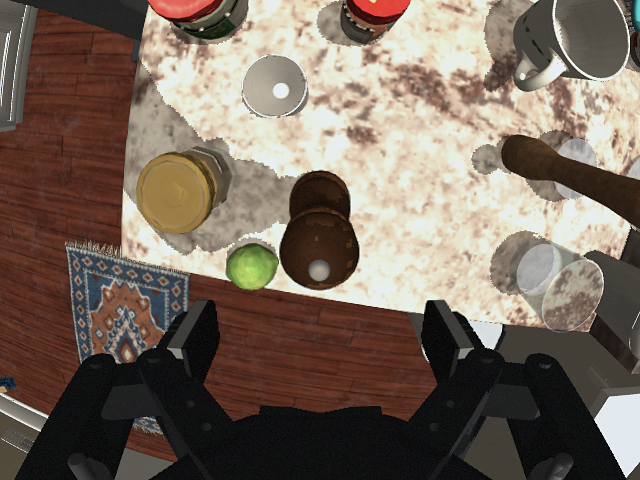

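The wrist view shows the mill head at (318,250) with its knob at (319,270), right under the gripper. The yellow jar is at (175,190), the lime at (252,266) and the jigger at (275,85). The mill measurement agrees with the earlier one, so I'm going down to grip it.

{"api": "send_rows", "payload": {
  "increments": [
    [0, 0, -3, 0, 0, 0, 1],
    [0, 0, -6, 0, 0, 0, 1],
    [0, 0, -8, 0, 0, 0, 1],
    [0, 0, -9.3, 0, 0, 0, 1],
    [0, 0, -9.3, 0, 0, 0, 1]
  ]
}}

```text
time_s: 2.88
position: [0.5172, -0.3627, 0.1178]
eef_rot: [-2.001, -2.42, -0.0]
wrist_force: [0.6, -0.1, -0.2]
finger_gap: 1.001
gripper_force: 0.0
```

{"api": "send_rows", "payload": {
  "increments": [
    [0, 0, 0, 0, 0, 0, -1],
    [0, 0, 0, 0, 0, 0, -1],
    [0, 0, 0, 0, 0, 0, -1],
    [0, 0, 0, 0, 0, 0, -1],
    [0, 0, 0, 0, 0, 0, -1]
  ]
}}

```text
time_s: 3.5
position: [0.5191, -0.3633, 0.12]
eef_rot: [1.998, 2.42, -0.001]
wrist_force: [-0.9, -0.3, 5.3]
finger_gap: 0.537
gripper_force: 61.1
```

{"api": "send_rows", "payload": {
  "increments": [
    [0, 0, 0, 0, 0, 0, -1],
    [0, 0, 1, 0, 0, 0, -1],
    [0, 0, 2, 0, 0, 0, -1],
    [0, 0, 3, 0, 0, 0, -1],
    [0, 0, 4, 0, 0, 0, -1]
  ]
}}

```text
time_s: 4.12
position: [0.5182, -0.3626, 0.1591]
eef_rot: [2.0, 2.422, 0.0]
wrist_force: [-0.2, -0.4, -1.7]
finger_gap: 0.536
gripper_force: 61.6
```

{"api": "send_rows", "payload": {
  "increments": [
    [-2, 0, 3, 0, 0, 0, -1],
    [-5, 0.5, 6, 0, 0, 0, -1],
    [-8.5, 2, 9, 0, 0, 0, -1],
    [-11, 5.5, 9, 0, 0, 0, -1],
    [-12, 10, 9, 0, 0, 0, -1]
  ]
}}

```text
time_s: 4.75
position: [0.3972, -0.2623, 0.2494]
eef_rot: [2.002, 2.418, -0.0]
wrist_force: [0.9, 1.0, -1.5]
finger_gap: 0.542
gripper_force: 62.0
```

{"api": "send_rows", "payload": {
  "increments": [
    [0, 4.5, 0, 0, 0, 0, -1],
    [0, 9, 0, 0, 0, 0, -1],
    [0, 13.5, 0, 0, 0, 0, -1],
    [0, 18, 0, 0, 0, 0, -1],
    [0, 22.5, 0, 0, 0, 0, -1]
  ]
}}

```text
time_s: 5.38
position: [0.3981, -0.0362, 0.2491]
eef_rot: [2.0, 2.421, 0.001]
wrist_force: [0.4, -0.2, -2.3]
finger_gap: 0.537
gripper_force: 62.1
```

{"api": "send_rows", "payload": {
  "increments": [
    [0.5, 4.5, 0, 0, 0, 0, -1],
    [3, 8, 0, 0, 0, 0, -1],
    [6.5, 9, 0, 0, 0, 0, -1],
    [8.8, 9, -1, 0, 0, 0, -1],
    [8.8, 9, -1, 0, 0, 0, -1]
  ]
}}

```text
time_s: 6.0
position: [0.4869, 0.0527, 0.2378]
eef_rot: [-1.999, -2.422, 0.001]
wrist_force: [-0.7, 0.7, -1.4]
finger_gap: 0.536
gripper_force: 62.3
```

```bash
python3 - <<'E'
from w import *
s=robot.observe(); print(s["position"],s["eef_rot"],s["finger_gap"])
wlook(.004,.02,(.463,.165),.06,"w2.png")
im,d,cal=snap("scene","s2.png"); 
cv2.imwrite("pics/s2c.png",cv2.resize(im[60:360,180:480],None,fx=1.6,fy=1.6))
P=cloud(d,cal); P[d==0]=9
for zl in (.12,.15,.18,.21,.24):
    m=(np.hypot(P[...,0]-.486,P[...,1]-.052)<.045)&(abs(P[...,2]-zl)<.015)
    if m.sum()>5: print(zl,m.sum(),P[m].mean(0).round(3))
E
```

```text
[0.48686477 0.05269601 0.23777471] [-1.99926866e+00 -2.42237812e+00  8.90677912e-04] 0.5355105536226344
7140 enc [460.8 166.9] 48.4 mean [461.1 166.5] mid [461.1 166.7] z [0.007 0.009 0.01 ]
0.12 214 [0.471 0.069 0.128]
0.15 315 [0.472 0.069 0.151]
0.18 365 [0.475 0.065 0.179]
0.21 225 [0.475 0.064 0.21 ]
0.24 339 [0.474 0.067 0.242]
```

View pics/s2c.png

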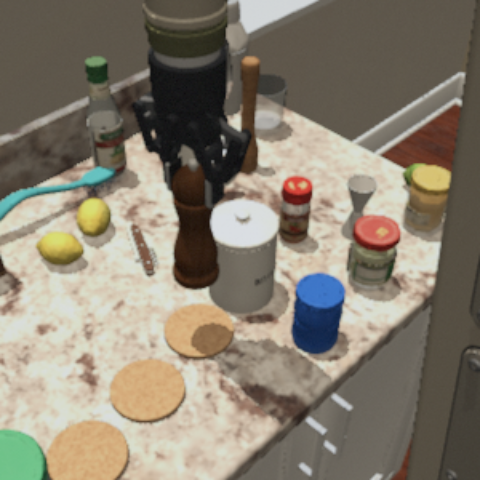

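{"api": "send_rows", "payload": {
  "increments": [
    [-0.1, 0, -3, 0, 0, 0, -1],
    [-0.1, 0, -6, 0, 0, 0, -1],
    [-0.1, 0, -9, 0, 0, 0, -1],
    [-0.1, 0, -10.5, 0, 0, 0, -1],
    [-0.1, 0, -11, 0, 0, 0, -1]
  ]
}}

```text
time_s: 6.72
position: [0.4846, 0.0523, 0.1284]
eef_rot: [-2.001, -2.422, 0.0]
wrist_force: [-4.2, 0.6, 23.1]
finger_gap: 0.539
gripper_force: 65.0
```

{"api": "send_rows", "payload": {
  "increments": [
    [0, 0, 0, 0, 0, 0, -1],
    [0, 0, -0.1, 0, 0, 0, -1],
    [0, 0, -0.1, 0, 0, 0, -0.2],
    [0, 0, -0.1, 0, 0, 0, 0.3],
    [0, 0, -0.1, 0, 0, 0, 1]
  ]
}}

```text
time_s: 7.35
position: [0.4852, 0.0525, 0.1273]
eef_rot: [-2.0, -2.422, -0.0]
wrist_force: [-0.2, -0.2, 0.3]
finger_gap: 0.841
gripper_force: 0.0
```

{"api": "send_rows", "payload": {
  "increments": [
    [0, 0, 0, 0, 0, 0, 1],
    [0, 0, 0, 0, 0, 0, 1],
    [0, 0, 4, 0, 0, 0, 1],
    [0, 0, 8, 0, 0, 0, 1],
    [0, 0, 12, 0, 0, 0, 1]
  ]
}}

```text
time_s: 7.98
position: [0.485, 0.0525, 0.2484]
eef_rot: [-2.0, -2.422, 0.0]
wrist_force: [0.2, -0.5, -0.0]
finger_gap: 0.998
gripper_force: 0.0
```

```bash
python3 - <<'E'
from w import *
s=robot.observe(); print(s["position"],s["finger_gap"])
wlook(.171,.2,(.485,.052),.03)
wlook(.145,.165,(.485,.052),.04)
wlook(.004,.015,(.463,.165),.056)
E
```

```text
[0.48499826 0.0524702  0.24842171] 0.9977494915687349
295 enc [485.6  52.9] 6.0 mean [485.4  53.7] mid [485.6  53.1] z [0.173 0.177 0.179]
2482 enc [485.5  53. ] 25.1 mean [484.2  59.8] mid [485.5  54.9] z [0.15  0.159 0.165]
6670 enc [461.  166.6] 48.5 mean [461.1 166.5] mid [461.2 166.6] z [0.007 0.009 0.01 ]
```

{"api": "send_rows", "payload": {
  "increments": [
    [-3, -4, 0, 0, 0, 0, 1],
    [-6, -9, 0, 0, 0, 0, 1],
    [-8.5, -14.5, 0, 0, 0, 0, 1],
    [-9.5, -20, -2, 0, 0, 0, 1],
    [-9.5, -24.8, -5, 0, 0, 0, 1]
  ]
}}

```text
time_s: 8.75
position: [0.3894, -0.1973, 0.1965]
eef_rot: [2.001, 2.42, 0.0]
wrist_force: [0.1, 0.2, -0.3]
finger_gap: 1.001
gripper_force: 0.0
```

{"api": "send_rows", "payload": {
  "increments": [
    [0, 0, -2, 0, 0, 0, 1],
    [0, 0, -3, 0, 0, 0, 1],
    [0, 0, -3, 0, 0, 0, 1]
  ]
}}

```text
time_s: 9.12
position: [0.3894, -0.1946, 0.1663]
eef_rot: [-1.998, -2.421, 0.0]
wrist_force: [-0.2, 0.0, 0.4]
finger_gap: 0.997
gripper_force: 0.0
```

```bash
python3 - <<'E'
from w import *
s=robot.observe(); print(s["position"],s["finger_gap"])
wlook(.094,.108,(.39,-.195),.045,"w3.png")
E
```

```text
[ 0.38942432 -0.19458674  0.16625458] 0.996762316582825
8249 enc [ 387.  -193.7] 32.5 mean [ 386.7 -192. ] mid [ 386.9 -193.1] z [0.098 0.099 0.101]
```

View pics/w3.png

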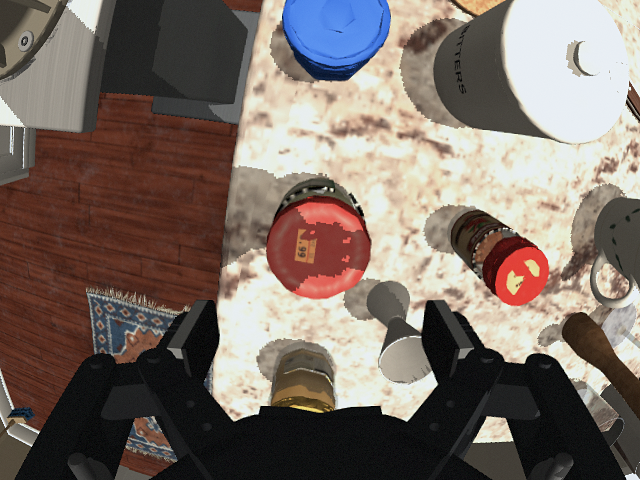

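The red-lidded jar is at (318,245), lined up between the fingers, and the jigger at (395,335) is well clear of the right finger. I'm descending, gripping and lifting.

{"api": "send_rows", "payload": {
  "increments": [
    [-0.2, 0.1, -3, 0, 0, 0, 1],
    [-0.2, 0.1, -6, 0, 0, 0, 1],
    [-0.2, 0.1, -9, 0, 0, 0, 1],
    [-0.2, 0.1, -11.5, 0, 0, 0, 1],
    [-0.2, 0.1, -12.1, 0, 0, 0, 1]
  ]
}}

```text
time_s: 9.8
position: [0.388, -0.1936, 0.0459]
eef_rot: [-1.998, -2.423, -0.0]
wrist_force: [0.2, 0.4, 0.1]
finger_gap: 1.001
gripper_force: 0.0
```

{"api": "send_rows", "payload": {
  "increments": [
    [0, 0, 0, 0, 0, 0, -1],
    [0, 0, 0, 0, 0, 0, -1],
    [0, 0, 0, 0, 0, 0, -1],
    [0, 0, 0, 0, 0, 0, -1],
    [0, 0, 0, 0, 0, 0, -1]
  ]
}}

```text
time_s: 10.42
position: [0.3887, -0.195, 0.0478]
eef_rot: [1.999, 2.421, -0.0]
wrist_force: [-2.8, 1.4, 6.7]
finger_gap: 0.729
gripper_force: 64.0
```

{"api": "send_rows", "payload": {
  "increments": [
    [0, 0, 1, 0, 0, 0, -1],
    [0, 0, 3, 0, 0, 0, -1],
    [0, 0, 6, 0, 0, 0, -1],
    [0, 0, 9, 0, 0, 0, -1],
    [0, 0, 12, 0, 0, 0, -1]
  ]
}}

```text
time_s: 11.05
position: [0.388, -0.1943, 0.1676]
eef_rot: [-2.0, -2.422, -0.0]
wrist_force: [-0.5, -0.6, -5.0]
finger_gap: 0.72
gripper_force: 66.7
```

{"api": "send_rows", "payload": {
  "increments": [
    [-0.8, 4, 2, 0, 0, 0, -1],
    [-0.8, 9, 2, 0, 0, 0, -1],
    [-0.8, 14, 2, 0, 0, 0, -1],
    [-0.8, 19.5, 2, 0, 0, 0, -1],
    [-0.8, 25, 2, 0, 0, 0, -1]
  ]
}}

```text
time_s: 11.68
position: [0.3799, 0.0571, 0.1869]
eef_rot: [2.001, 2.421, 0.001]
wrist_force: [1.1, 0.3, -4.2]
finger_gap: 0.723
gripper_force: 67.0
```

{"api": "send_rows", "payload": {
  "increments": [
    [0, 5, 0, 0, 0, 0, -1],
    [0, 10, 0, 0, 0, 0, -1],
    [1.5, 15, 0, 0, 0, 0, -1],
    [4, 19.5, 0, 0, 0, 0, -1],
    [6, 22.4, -2, 0, 0, 0, -1]
  ]
}}

```text
time_s: 12.3
position: [0.4419, 0.2824, 0.1679]
eef_rot: [1.997, 2.423, 0.006]
wrist_force: [0.2, -0.6, -6.2]
finger_gap: 0.729
gripper_force: 67.2
```

{"api": "send_rows", "payload": {
  "increments": [
    [0, 0, -3, 0, 0, 0, -1],
    [0, 0, -6, 0, 0, 0, -1],
    [0, 0, -9, 0, 0, 0, -1],
    [0, 0, -10.5, 0, 0, 0, -1],
    [0, 0, -11, 0, 0, 0, -1]
  ]
}}

```text
time_s: 12.92
position: [0.4393, 0.2792, 0.0563]
eef_rot: [-2.0, -2.421, 0.003]
wrist_force: [-10.7, -3.4, 23.9]
finger_gap: 0.724
gripper_force: 68.2
```

{"api": "send_rows", "payload": {
  "increments": [
    [0, 0, -0.1, 0, 0, 0, -1],
    [0, 0, -0.1, 0, 0, 0, -1]
  ]
}}

```text
time_s: 13.18
position: [0.4407, 0.2797, 0.0564]
eef_rot: [2.0, 2.422, 0.002]
wrist_force: [-2.9, -0.8, 0.5]
finger_gap: 0.723
gripper_force: 67.6
```

{"api": "send_rows", "payload": {
  "increments": [
    [0, 0, 0, 0, 0, 0, -0.2],
    [0, 0, 0, 0, 0, 0, 0.5],
    [0, 0, 0, 0, 0, 0, 1],
    [0, 0, 0, 0, 0, 0, 1],
    [0, 0, 1, 0, 0, 0, 1]
  ]
}}

```text
time_s: 13.8
position: [0.4399, 0.2792, 0.0651]
eef_rot: [-2.0, -2.422, 0.002]
wrist_force: [0.3, 0.4, 1.0]
finger_gap: 0.999
gripper_force: 0.0
```

{"api": "send_rows", "payload": {
  "increments": [
    [0, 0, 3, 0, 0, 0, 1],
    [0, 0, 7, 0, 0, 0, 1],
    [0, 0, 11, 0, 0, 0, 1],
    [0, 0, 15, 0, 0, 0, 1],
    [0, 0, 15, 0, 0, 0, 1]
  ]
}}

```text
time_s: 14.42
position: [0.4424, 0.2804, 0.2197]
eef_rot: [1.998, 2.42, 0.011]
wrist_force: [-0.5, -0.7, 0.5]
finger_gap: 1.004
gripper_force: 0.0
```

```bash
python3 - <<'E'
from w import *
s=robot.observe(); print(s["position"],s["finger_gap"])
wlook(.102,.116,(.44,.28),.045)
im,d,cal=snap("scene","s3.png"); P=cloud(d,cal);P[d==0]=9
from f import tops,fit
for c in ((.44,.28),(.463,.165)):print(fit(tops(P,c,.004,.015,.056)))
E
```

```text
[0.44241343 0.28040901 0.21969273] 1.0036523745255383
5968 enc [439.1 280.8] 32.7 mean [438.8 282.2] mid [438.9 281.4] z [0.106 0.108 0.109]
(array([0.4392, 0.279 ]), 48.5, array([0.4216, 0.2857]))
(array([0.4628, 0.1672]), 48.4, array([0.4614, 0.1688]))
```

{"api": "send_rows", "payload": {
  "increments": [
    [-1, -5, 0.5, 0, 0, 0, 1],
    [-2, -10.5, 0.5, 0, 0, 0, 1],
    [-3, -16, 0.5, 0, 0, 0, 1],
    [-3.5, -21.5, 0.5, 0, 0, 0, 1],
    [-3.5, -27, 0.5, 0, 0, 0, 1]
  ]
}}

```text
time_s: 15.15
position: [0.4038, 0.0081, 0.2192]
eef_rot: [-1.999, -2.422, 0.001]
wrist_force: [1.0, 0.1, -1.0]
finger_gap: 1.004
gripper_force: 0.0
```

{"api": "send_rows", "payload": {
  "increments": [
    [0, -5.5, 0, 0, 0, 0, 1],
    [0, -11, 0, 0, 0, 0, 1],
    [0, -16.5, 0, 0, 0, 0, 1],
    [0, -22, -1, 0, 0, 0, 1],
    [0, -27.5, -2, 0, 0, 0, 1]
  ]
}}

```text
time_s: 15.78
position: [0.4043, -0.2669, 0.1989]
eef_rot: [-2.0, -2.421, -0.001]
wrist_force: [1.2, 0.6, 0.2]
finger_gap: 1.0
gripper_force: 0.0
```

{"api": "send_rows", "payload": {
  "increments": [
    [0, -5, -1, 0, 0, 0, 1],
    [0, -9.2, -3, 0, 0, 0, 1],
    [0, -9.2, -4, 0, 0, 0, 1],
    [0, -9.2, -4, 0, 0, 0, 1]
  ]
}}

```text
time_s: 16.27
position: [0.4039, -0.3559, 0.1582]
eef_rot: [-1.998, -2.418, -0.002]
wrist_force: [-0.6, 0.3, 0.9]
finger_gap: 1.004
gripper_force: 0.0
```

```bash
python3 - <<'E'
from w import *
s=robot.observe(); print(s["position"],s["finger_gap"])
wlook(.088,.102,(.405,-.357),.045,"w4.png")
E
```

```text
[ 0.40394394 -0.35590401  0.15822658] 1.0044800121002537
8040 enc [ 403.3 -356.1] 31.8 mean [ 402.9 -354.4] mid [ 403.  -355.5] z [0.092 0.094 0.095]
```

View pics/w4.png

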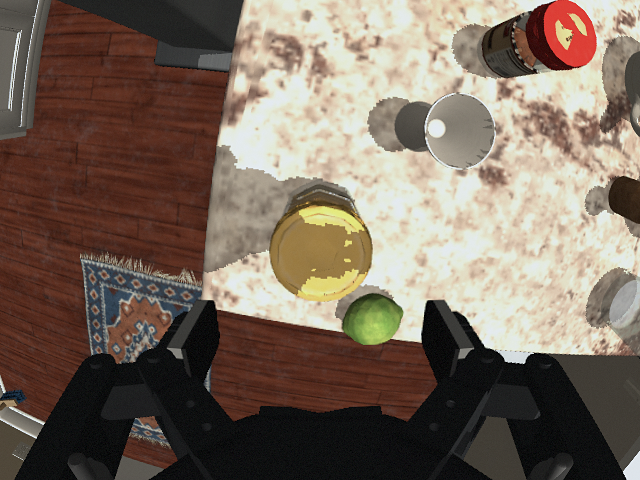

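The yellow-lidded jar is at (320,250), lined up between the fingers. The lime at (373,318) is clear of the right finger.

{"api": "send_rows", "payload": {
  "increments": [
    [-0.1, 0.1, -3, 0, 0, 0, 1],
    [-0.1, 0.1, -6, 0, 0, 0, 1],
    [-0.1, 0.1, -9, 0, 0, 0, 1],
    [-0.1, 0.1, -11, 0, 0, 0, 1],
    [-0.1, 0.1, -11.7, 0, 0, 0, 1]
  ]
}}

```text
time_s: 16.95
position: [0.4041, -0.3548, 0.0429]
eef_rot: [-1.998, -2.423, -0.001]
wrist_force: [0.2, 1.2, 0.3]
finger_gap: 0.997
gripper_force: 0.0
```

{"api": "send_rows", "payload": {
  "increments": [
    [0, 0, 0, 0, 0, 0, -1],
    [0, 0, 0, 0, 0, 0, -1],
    [0, 0, 0, 0, 0, 0, -1],
    [0, 0, 0, 0, 0, 0, -1],
    [0, 0, 0, 0, 0, 0, -1]
  ]
}}

```text
time_s: 17.58
position: [0.4044, -0.3566, 0.0448]
eef_rot: [1.999, 2.422, -0.0]
wrist_force: [-2.8, 2.7, 5.7]
finger_gap: 0.728
gripper_force: 65.5
```

{"api": "send_rows", "payload": {
  "increments": [
    [0, 0, 1, 0, 0, 0, -1],
    [0, 0, 3, 0, 0, 0, -1],
    [0, 0, 6, 0, 0, 0, -1],
    [0, 0, 9, 0, 0, 0, -1],
    [0, 0, 13, 0, 0, 0, -1]
  ]
}}

```text
time_s: 18.2
position: [0.4036, -0.3559, 0.1737]
eef_rot: [-1.999, -2.421, -0.001]
wrist_force: [0.5, -0.4, -5.7]
finger_gap: 0.726
gripper_force: 66.7
```

{"api": "send_rows", "payload": {
  "increments": [
    [-1, 4, 1.2, 0, 0, 0, -1],
    [-2, 9, 1.2, 0, 0, 0, -1],
    [-2.9, 14.5, 1.2, 0, 0, 0, -1],
    [-2.9, 20, 1.2, 0, 0, 0, -1],
    [-2.9, 25.5, 1.2, 0, 0, 0, -1]
  ]
}}

```text
time_s: 18.82
position: [0.3749, -0.1, 0.1857]
eef_rot: [2.001, 2.42, 0.001]
wrist_force: [0.9, 0.6, -4.1]
finger_gap: 0.728
gripper_force: 67.0
```

{"api": "send_rows", "payload": {
  "increments": [
    [0, 5.5, 0, 0, 0, 0, -1],
    [0, 11, 0, 0, 0, 0, -1],
    [0, 16.5, 0, 0, 0, 0, -1],
    [0, 22, 0, 0, 0, 0, -1],
    [0.5, 26.8, 0, 0, 0, 0, -1]
  ]
}}

```text
time_s: 19.45
position: [0.3796, 0.1684, 0.1859]
eef_rot: [1.999, 2.423, 0.001]
wrist_force: [0.9, -0.0, -5.2]
finger_gap: 0.727
gripper_force: 67.0
```

{"api": "send_rows", "payload": {
  "increments": [
    [3, 0, 0, 0, 0, 0, -1],
    [6.5, 0, 0, 0, 0, 0, -1],
    [8.2, 0, -3, 0, 0, 0, -1],
    [8.2, 0, -6, 0, 0, 0, -1],
    [8.2, 0, -9, 0, 0, 0, -1]
  ]
}}

```text
time_s: 20.08
position: [0.4624, 0.1664, 0.0945]
eef_rot: [-2.001, -2.422, -0.0]
wrist_force: [0.2, 0.3, -4.4]
finger_gap: 0.726
gripper_force: 67.2
```

{"api": "send_rows", "payload": {
  "increments": [
    [0, 0, -2, 0, 0, 0, -1],
    [0, 0, -3.5, 0, 0, 0, -1],
    [0, 0, -4.2, 0, 0, 0, -1],
    [0, 0, -4.3, 0, 0, 0, -1],
    [0, 0, -4.3, 0, 0, 0, -1]
  ]
}}

```text
time_s: 20.7
position: [0.4619, 0.1664, 0.0533]
eef_rot: [2.0, 2.422, -0.0]
wrist_force: [-5.1, -1.9, 3.7]
finger_gap: 0.725
gripper_force: 67.5
```

{"api": "send_rows", "payload": {
  "increments": [
    [0, 0, -0.1, 0, 0, 0, -1],
    [0, 0, -0.1, 0, 0, 0, -0.2],
    [0, 0, -0.1, 0, 0, 0, 0.5],
    [0, 0, -0.1, 0, 0, 0, 1],
    [0, 0, -0.1, 0, 0, 0, 1]
  ]
}}

```text
time_s: 21.32
position: [0.4634, 0.1666, 0.0517]
eef_rot: [2.0, 2.421, 0.003]
wrist_force: [0.1, -0.7, 0.3]
finger_gap: 1.0
gripper_force: 0.0
```

{"api": "send_rows", "payload": {
  "increments": [
    [0, 0, 1, 0, 0, 0, 1],
    [0, 0, 4, 0, 0, 0, 1],
    [0, 0, 8, 0, 0, 0, 1],
    [0, 0, 12, 0, 0, 0, 1],
    [0, 0, 16, 0, 0, 0, 1]
  ]
}}

```text
time_s: 21.95
position: [0.4624, 0.1664, 0.2134]
eef_rot: [2.0, 2.422, 0.001]
wrist_force: [-0.2, -0.6, 0.4]
finger_gap: 1.001
gripper_force: 0.0
```

```bash
python3 - <<'E'
from w import *
s=robot.observe(); print(s["position"],s["finger_gap"])
wlook(.096,.11,(.462,.166),.045)
wlook(.096,.11,(.462,.166),.045)
E
```

```text
[0.46236661 0.16644594 0.2133696 ] 1.0005475087306381
5721 enc [461.3 166.9] 31.8 mean [461.  168.3] mid [461.1 167.5] z [0.101 0.102 0.103]
5487 enc [460.9 166.9] 31.9 mean [461.  168.2] mid [461.  167.5] z [0.101 0.102 0.103]
```

{"api": "send_rows", "payload": {
  "increments": [
    [-1, -5.5, 0.5, 0, 0, 0, 1],
    [-1, -11, 0.5, 0, 0, 0, 1],
    [-1, -16.5, 0.5, 0, 0, 0, 1],
    [-1, -22, 0.5, 0, 0, 0, 1],
    [0, -27.5, 0, 0, 0, 0, 1]
  ]
}}

```text
time_s: 22.68
position: [0.4619, -0.1102, 0.2116]
eef_rot: [2.0, 2.422, 0.001]
wrist_force: [1.6, 0.4, 1.3]
finger_gap: 1.001
gripper_force: 0.0
```

{"api": "send_rows", "payload": {
  "increments": [
    [2.5, -4, -1.5, 0, 0, 0, 1],
    [5, -7, -3, 0, 0, 0, 1],
    [6.4, -7.7, -4, 0, 0, 0, 1],
    [6.4, -7.7, -4, 0, 0, 0, 1]
  ]
}}

```text
time_s: 23.18
position: [0.5259, -0.1851, 0.1699]
eef_rot: [-1.999, -2.42, 0.0]
wrist_force: [0.6, 0.1, -0.7]
finger_gap: 1.003
gripper_force: 0.0
```

```bash
python3 - <<'E'
from w import *
s=robot.observe(); print(s["position"],s["finger_gap"])
wlook(.1,.114,(.526,-.186),.04,"w5.png")
E
```

```text
[ 0.52585705 -0.18511272  0.16987804] 1.0030925956448373
4027 enc [ 524.4 -184.3] 22.4 mean [ 524.5 -182.8] mid [ 524.6 -183.7] z [0.105 0.106 0.108]
```

View pics/w5.png

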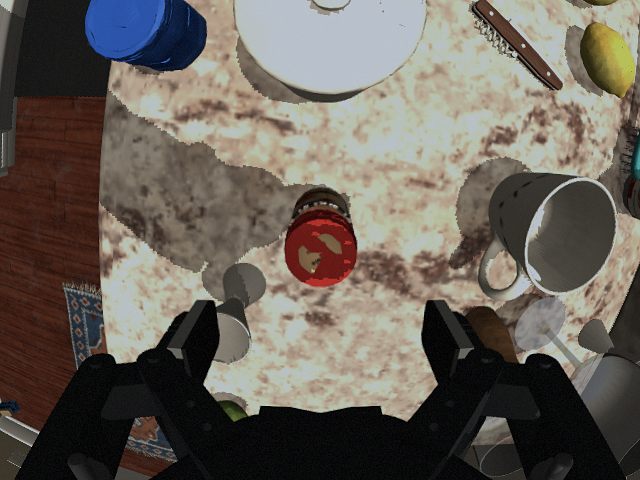

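The spice jar is at (320,250), lined up between the fingers. The jigger at (237,310) and the mug handle at (497,275) are both clear.

{"api": "send_rows", "payload": {
  "increments": [
    [-0.1, 0.1, -3, 0, 0, 0, 1],
    [-0.1, 0.1, -6, 0, 0, 0, 1],
    [-0.1, 0.1, -9, 0, 0, 0, 1],
    [-0.1, 0.1, -11.5, 0, 0, 0, 1],
    [-0.1, 0.1, -12.2, 0, 0, 0, 1]
  ]
}}

```text
time_s: 23.85
position: [0.5238, -0.1827, 0.0488]
eef_rot: [-1.997, -2.422, 0.001]
wrist_force: [0.3, -0.1, -0.0]
finger_gap: 1.0
gripper_force: 0.0
```

{"api": "send_rows", "payload": {
  "increments": [
    [0, 0, 0, 0, 0, 0, -1],
    [0, 0, 0, 0, 0, 0, -1],
    [0, 0, 0, 0, 0, 0, -1],
    [0, 0, 0, 0, 0, 0, -1],
    [0, 0, 0, 0, 0, 0, -1]
  ]
}}

```text
time_s: 24.48
position: [0.5262, -0.185, 0.051]
eef_rot: [1.999, 2.42, 0.001]
wrist_force: [-1.5, 0.8, 5.6]
finger_gap: 0.504
gripper_force: 60.1
```

{"api": "send_rows", "payload": {
  "increments": [
    [0, 0, 0, 0, 0, 0, -1],
    [0, 0, 1, 0, 0, 0, -1],
    [0, 0, 3, 0, 0, 0, -1],
    [-1, 0, 7, 0, 0, 0, -1],
    [-3, 0, 11, 0, 0, 0, -1]
  ]
}}

```text
time_s: 25.1
position: [0.4952, -0.1846, 0.1607]
eef_rot: [2.0, 2.423, 0.0]
wrist_force: [-0.4, -0.8, -1.2]
finger_gap: 0.504
gripper_force: 60.2
```

{"api": "send_rows", "payload": {
  "increments": [
    [-3.5, 1, 3, 0, 0, 0, -1],
    [-7, 4, 5, 0, 0, 0, -1],
    [-10.5, 8.5, 5, 0, 0, 0, -1],
    [-11, 13.5, 5, 0, 0, 0, -1],
    [-11, 18.5, 5, 0, 0, 0, -1]
  ]
}}

```text
time_s: 25.72
position: [0.3845, 0.0015, 0.2103]
eef_rot: [2.001, 2.419, 0.001]
wrist_force: [0.6, 0.2, -0.2]
finger_gap: 0.5
gripper_force: 60.4
```

{"api": "send_rows", "payload": {
  "increments": [
    [0, 5, 0, 0, 0, 0, -1],
    [0, 10, 0, 0, 0, 0, -1],
    [0.5, 15, 0, 0, 0, 0, -1],
    [3, 16.6, 0, 0, 0, 0, -1],
    [6, 16.6, 0, 0, 0, 0, -1]
  ]
}}

```text
time_s: 26.35
position: [0.4453, 0.1682, 0.2101]
eef_rot: [1.996, 2.426, 0.001]
wrist_force: [-0.1, -0.4, -1.5]
finger_gap: 0.499
gripper_force: 60.4
```

{"api": "send_rows", "payload": {
  "increments": [
    [1.6, 0, 0, 0, 0, 0, -1],
    [1.6, 0, -1, 0, 0, 0, -1],
    [1.6, 0, -2.5, 0, 0, 0, -1],
    [1.6, 0, -4, 0, 0, 0, -1],
    [1.6, 0, -4, 0, 0, 0, -1]
  ]
}}

```text
time_s: 26.98
position: [0.4593, 0.166, 0.1675]
eef_rot: [-1.999, -2.42, 0.004]
wrist_force: [0.4, -0.1, -0.9]
finger_gap: 0.505
gripper_force: 60.5
```

```bash
python3 - <<'E'
from w import *
from f import tops,fit
s=robot.observe(); print(s["position"],s["finger_gap"])
wlook(.208,.235,(.462,.167),.04,"w6.png")
wlook(.096,.108,(.462,.167),.04)
im,d,cal=snap("scene","s6.png"); P=cloud(d,cal);P[d==0]=9
p=tops(P,(.462,.167),.125,.165,.035); print(len(p),p.mean(0) if len(p) else 0)
cv2.imwrite("pics/s6c.png",cv2.resize(im[60:440,110:480],None,fx=1.5,fy=1.5))
E
```

```text
[0.45927583 0.16603454 0.16753575] 0.5048338717421695
16287 enc [462.  167.1] 40.0 mean [460.  177.1] mid [461.7 173.9] z [0.21  0.223 0.225]
3102 enc [461.1 166.7] 31.9 mean [460.8 182.9] mid [461.1 178.1] z [0.098 0.102 0.103]
357 [0.4470842  0.17729919 0.14554461]
```

View pics/s6c.png

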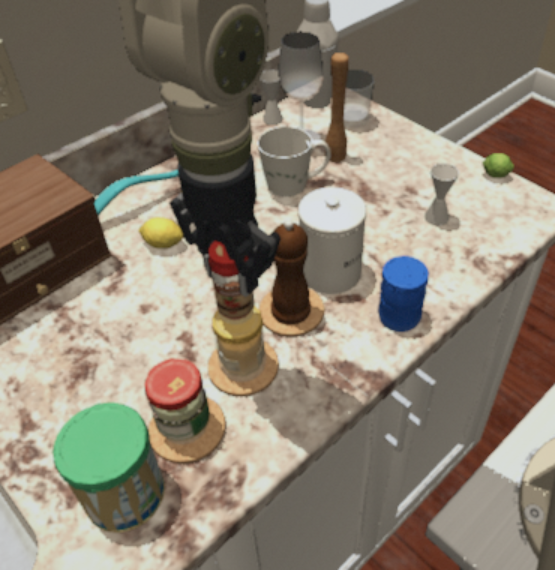

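View pics/w6.png

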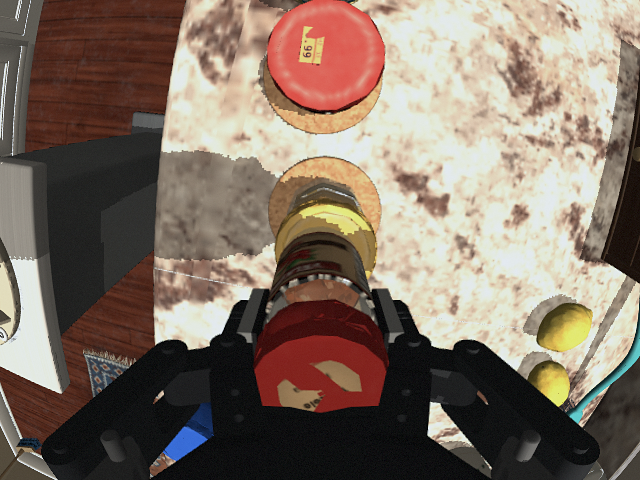

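The scene view shows the spice jar held upright over the yellow lid, with the mill and red jar on their coasters. In the wrist view the jar lines up with the lid at column 322, so I'm lowering it.

{"api": "send_rows", "payload": {
  "increments": [
    [0, 0, -0.5, 0, 0, 0, -1],
    [0, 0, -1, 0, 0, 0, -1],
    [0, 0, -1.4, 0, 0, 0, -1],
    [0, 0, -1.6, 0, 0, 0, -1],
    [0, 0, -1.7, 0, 0, 0, -1]
  ]
}}

```text
time_s: 27.75
position: [0.4613, 0.1665, 0.1534]
eef_rot: [2.0, 2.422, 0.001]
wrist_force: [-3.8, -0.7, 12.5]
finger_gap: 0.503
gripper_force: 61.8
```

{"api": "send_rows", "payload": {
  "increments": [
    [0, 0, 0, 0, 0, 0, -1],
    [0, 0, 0, 0, 0, 0, -1],
    [0, 0, 0, 0, 0, 0, -1]
  ]
}}

```text
time_s: 28.12
position: [0.4612, 0.1665, 0.1534]
eef_rot: [2.0, 2.422, 0.001]
wrist_force: [-3.4, -0.4, 7.7]
finger_gap: 0.503
gripper_force: 61.3
```

Contact is light and the jar is seated. I'm releasing it gently and retreating straight up.

{"api": "send_rows", "payload": {
  "increments": [
    [0, 0, 0, 0, 0, 0, 0.1],
    [0, 0, 0, 0, 0, 0, 0.2],
    [0, 0, 0, 0, 0, 0, 0.5],
    [0, 0, 0, 0, 0, 0, 1],
    [0, 0, 0, 0, 0, 0, 1]
  ]
}}

```text
time_s: 28.75
position: [0.4612, 0.1664, 0.1522]
eef_rot: [-2.0, -2.422, 0.0]
wrist_force: [0.4, 0.1, -1.0]
finger_gap: 0.995
gripper_force: 0.0
```

{"api": "send_rows", "payload": {
  "increments": [
    [0, 0, 0, 0, 0, 0, 1],
    [0, 0, 2, 0, 0, 0, 1],
    [0, 0, 5, 0, 0, 0, 1],
    [0, 0, 9, 0, 0, 0, 1],
    [0, 0, 13, 0, 0, 0, 1]
  ]
}}

```text
time_s: 29.38
position: [0.461, 0.1664, 0.2834]
eef_rot: [-2.0, -2.422, 0.0]
wrist_force: [0.7, 0.3, -0.1]
finger_gap: 1.002
gripper_force: 0.0
```

```bash
python3 - <<'E'
from w import *
from f import tops,fit
s=robot.observe(); print(s["position"],s["finger_gap"])
wlook(.2,.218,(.462,.167),.035)
wlook(.098,.106,(.462,.167),.036)
im,d,cal=snap("scene","s7.png"); P=cloud(d,cal);P[d==0]=9
for n,c,a,b in [("spice",(.462,.167),.203,.22),("red",(.44,.28),.103,.12),("knob",(.4855,.053),.172,.2),("jig",(.469,.267*-1),.088,.103)]:
    p=tops(P,c,a,b,.04); print(n,len(p),fit(p) if len(p)>4 else 0)
cv2.imwrite("pics/s7c.png",cv2.resize(im[60:440,110:480],None,fx=1.5,fy=1.5))
E
```

```text
[0.46100929 0.16641187 0.28342925] 1.0018062542143669
3752 enc [460.3 166.9] 22.5 mean [459.8 168.7] mid [460.  167.7] z [0.206 0.209 0.21 ]
1062 enc [461.3 166.7] 31.7 mean [460.3 182.2] mid [461.2 176.9] z [0.1   0.102 0.104]
spice 413 (array([0.4611, 0.1675]), 23.0, array([0.4598, 0.1685]))
red 958 (array([0.4406, 0.281 ]), 32.7, array([0.4391, 0.2816]))
knob 30 (array([0.4872, 0.0523]), 6.4, array([0.4863, 0.0538]))
jig 114 (array([ 0.4702, -0.2664]), 25.0, array([ 0.4716, -0.2679]))
```

View pics/s7c.png

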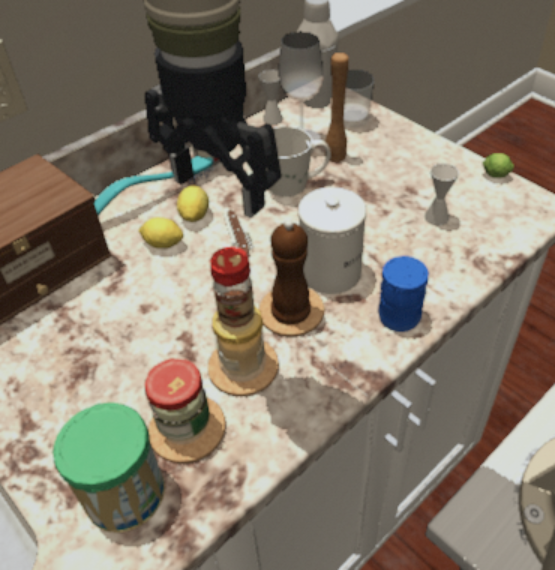

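The picture shows the mill (290,285), the yellow jar with the spice jar on top (237,310) and the red jar (178,400) all upright and centred. The jigger is still at (440,195) and the gripper is clear, so I'm handing it in.

```bash
python3 -c "
from bench import robot
print(robot.job_done())"
```

```text
the job is handed in; nothing more can be done
None
```

The job is handed in at about 30 s on the robot's clock. The mill, yellow jar and red jar each stand within about 2 mm of their coaster's centre, and the spice jar is within about 1 mm of the yellow lid's centre. The jigger and the blue jar were not touched, but the hand-in call returned no verdict.

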